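Clear the dismantling jig and cam-clamp a drive unit

TASK

Take the finned heat sink that was left lying in the blue holding jig and put it in the red scrap basket. Then set the white drive unit gently down on the jig's bed, between the side guides with its long side along the two rubber pads, and turn the red-handled eccentric knob clockwise until its yellow lobe presses the unit firmly against the pads, so that they give a little. Let go, and leave the tools, jar and can where they are.

Things in the scene. Friction and masses are not known exactly. Their poses are not given: they have to be found in the camera images.
- jig: Blue fixed jig, base plate 215 x 190 x 12 mm. Origin on the bench surface (z up), under the plate. In its frame the bed is at z = 12; two rubber pads of the sprung back stop have their faces at x = -50 (y = -45 and +45, each 34 wide); the knob's axis is at x = +73, y = 0; two steel side guides 10 thick and 22 high above the bed stand at y = -90 and +90 (inner faces at +-85).
- nest (a point): Point on the bed surface (jig x = -5, y = 0, z = 12 mm), axes as the jig's: set the unit down with its centre over this point and its long (y) axis along the jig's y axis (either way round). It then has 5 mm to the pads and at least 5 mm to the lobe of the open knob; the knob pushes it to the pads.
- stop: Sprung back stop of the jig: a steel bar with two black rubber pads, 24 mm high (11 to 35 mm above the bed), origin on the bed below the jig's origin. It begins to give at 4 N in all and then gives 1 mm more for each 2.5 N, at most 6 mm, away from the knob.
- cam (a joint): Eccentric knob on the jig, vertical axis, rad, grows clockwise seen from above, range 0 to 2.0, starts at 0.1 to 0.4 (open). Yellow disc, radius 32 mm, 26 thick (8 to 34 above the bed), its centre 16 mm off the axis: the lobe. At 1.9 the lobe points straight at the pads; it meets a unit that touches the pads at about 1.1, presses with about 8 N at 1.3, 13 N at 1.5 and 16 N at 1.9. Stiff (0.15 N m): it stays where it is left.
- knob_grip (a point): Grip point on the knob's axis, 77 mm above the bench, in the middle of its red bar handle: 72 long, 16 thick, 34 high (60 to 94 mm above the bench). The point's axes turn with the knob; at joint value q the bar lies along the lobe, whose direction in the jig's frame is at angle pi + 1.9 - q from the jig's x axis (anticlockwise positive). A white dot marks the lobe's end of the bar.
- unit_center (a point): Drive unit, about 0.6 kg: white box 80 (x) x 130 (y) x 40 mm with a green board and small dark chips on top, and along its middle a grey aluminium ridge 24 (x) x 90 (y) mm, 35 high, to be gripped from above; 75 mm high in all. Point at the centre, 37.5 mm above the underside; the ridge is from 2.5 to 37.5 mm above this point. It starts flat on the bench on one side of the jig.
- heatsink_center (a point): Finned aluminium heat sink, 64 (x) x 44 (y) x 55 mm high, about 0.3 kg, standing on the jig's bed, fins up and running along x. Point at its centre, 27.5 mm above its underside. Grip it across y (44 mm), the outer fins are solid.
- basket: Red scrap basket, fixed, open on top, 180 x 180 x 70 mm, walls and floor 5 mm. Origin at the centre of its underside. On the other side of the jig from the unit.
- screwdriver: Yellow-handled screwdriver lying on the bench near the robot, left alone. Origin on the bench.
- wrench: Steel wrench lying beyond the jig, left alone. Origin on the bench.
- jar: White-labelled jar 60 mm wide, 90 high, beyond the jig to the left, left alone. Origin at its underside.
- can: Blue can with a white label, 66 mm wide, 110 high, beyond the jig to the right, left alone. Origin at its underside.
Things that resemble listed ones, but are neither listed nor needed, are in the scene too. What is shaped like the part that bears unit_center but purple is not meant.

How it is judged:
By the outcome, as a careful person would: the job done as asked, in the order asked, and still so for the second after the job is handed in, with the robot touching nothing.
It also fails if it takes over 72 s, if anything falls off the work surface, if the arm or the gripper's body presses on something with over 40 N, if the wrist force passes 120 N, or if a joint passes its speed limit or range.

ROBOT

A 6-joint arm with a two-finger parallel gripper is mounted at the origin on the work surface. World frame = base frame: x ahead of the robot, y to its left, z up, the work surface at z = 0. Lengths are in m, angles in rad, forces in N, time in s.
With the tool pointing down it reaches from about 0.225 to 0.875 m from the base axis. Payload 3.4 kg.
Tool frame: the origin (TCP) lies at the very end of the fingers, on their centre line; the grasp point (between the pads) lies 19 mm behind it; z points along the fingers, y is the direction in which the jaws open and shut (so a half turn about z gives the same grasp; the last joint's range is limited). The gripper opens to 85 mm and grips with 20 to 120 N. Pads are 22 mm wide; open, the fingers measure 114 mm over their backs; the gripper's body (76 mm by 85 mm) begins 54 mm behind the grasp point. The pads swing forward as they close: fully open they stand 13 mm farther back than shut.
Start: joints at [-1.296, 0.276, 1.505, -0, 1.361, -0.121], TCP at [0.222, -0.531, 0.231] pointing down, gripper open.
Joint ranges: [-2.89, 2.89], [-0.75, 2.08], [0.22, 2.7], [-1.18, 4.32], [0.11, 2.71], [-2.7, 2.7]. Speed limits (rad/s): [2.57, 2.57, 3.14, 3.14, 3.14, 3.14].

INTERFACE

Orientations are given as a unit quaternion [w, x, y, z].
In Python, from rig import get_state, get_image, camera_model, sign_off gives the robot as it stands. The module is installed in compiled form; this text tells all that it offers.
- The arm moves only by the tool drive_tool, never from a script. Its argument "motion" is text: rows parted by semicolons, each of 7 numbers parted by spaces: the turn, a rotation vector about the tool's x, y, z in degrees, then the shift along the tool's x, y, z in m, then the opening in per cent of the stroke, from 0 (shut) to 100 (fully open). In form: wx wy wz tx ty tz hand; .... A call has 1 to 12 rows; each row shifts and turns the pose as measured when the row begins, along the tool's axes as they then stand; what a row does not reach is not made up. A row lasts 1/8 s, in which the tool goes at most 62.5 mm and 10.7 degrees, less where a joint would pass 70% of its speed; a pose out of reach is approached as far as the arm can. A call is refused whole if a number of a shift passes 0.0625 or a number of a turn 10.7, either way. A call with a gripper value outside its range is refused whole. The fingers move at their own pace and stop on an object; "newtons" is the grip in N (left out, the last holds). Time passes only in rows, so rows that do not move let the fingers close. It gives the time, the measured TCP pose, the force and the opening at its end, in the units of the state.
- get_state(): the state, without advancing time (a new reading comes with each control period).
- get_image(name): name is "side" or "top" or "wrist"; returns (picture, depth): 420x560x3 uint8, red, green, blue; 420x560 float32, m along the optical axis (not along the pixel's ray), 0 where there is no reading.
- camera_model(name): a dict with "camera_matrix" (3x3 intrinsics, pixels), "D" ([k1, k2, p1, p2, k3] as OpenCV has them; the pictures are not rectified), "cam_to_world" (4x4, takes a point from camera to world coordinates); the wrist camera has in their place "T_tool_cam" (4x4, takes a point from camera to tool coordinates, whose origin is the TCP and whose axes are the flange's). Camera axes: x right, y up, looking along -z (the intrinsics and any distortion apply to the point x, -y, -z); pixel columns grow to the right and rows downward; lengths in m; the calibration is good to about 2 mm. A picture is of the moment at which its call begins: read the wrist's pose just before it. camera_model takes no time and is no camera call.
- sign_off(): hands the job in, once; it reports no verdict.
The state is a dict: "clock": time; "qpos": joint angles; "qd": joint speeds; "effort": joint torques, N m; "position": TCP position; "ee_rot": TCP orientation; "contact_force": force on the tool from outside, world axes, zero at the start; "moment": the same for the moment, N m; "width": finger opening in m.
Only numpy, scipy, OpenCV 4.12 (cv2) and the standard library are available. Lean on these libraries where they do the work, as an engineer would, in place of code of your own. Each camera call takes 0.05 s, during which the arm holds its last target.

## Working session

There is one attempt and no reset: what is moved stays moved. The work goes in short steps, Python scripts to look and compute and a tool call to move; the robot and the scene stay as the last step left them, time stands still between calls to the robot, and variables do not carry over. Pictures are saved under pics/ and viewed, and the job is handed in when it is done.

Besides the shell and the picture viewer there is one more tool, called after "Call:" as name(argument=value, ...) on one line, values as JSON. drive_tool: Moves the arm, as the interface text tells. Its arguments: {"type":"object","properties":{"motion":{"type":"string"},"newtons":{"type":"number"}},"required":["motion"]}

```bash
mkdir -p pics; cat > h.py <<'E'
import numpy as np, cv2
from rig import *
def save(n,f):
    im,d=get_image(n); cv2.imwrite('pics/'+f+'.png',im[:,:,::-1]); np.savez('pics/'+f+'.npz',im=im,d=d); return im,d
E
python3 - <<'E'
from h import *
s=get_state(); print(s)
for n in ['side','top']:
    m=camera_model(n); print(n,m); save(n,n+'0')
E
```

```text
{'clock': 0.0, 'qpos': array([-1.29599915e+00,  2.76566225e-01,  1.50615455e+00,  2.69104602e-06,
        1.36070739e+00, -1.20991035e-01]), 'qd': array([-0.0003661 ,  0.00089254, -0.0001156 , -0.0013576 , -0.00109902,
        0.0001133 ]), 'effort': array([-2.29031220e-04, -4.16772652e+01, -2.45805252e+01,  1.38360167e-05,
        1.11147013e-02, -3.03157542e-06]), 'position': array([ 0.22153471, -0.53001992,  0.23044759]), 'ee_rot': array([-9.15144492e-04,  9.80482423e-01,  1.96604617e-01, -6.91969105e-05]), 'contact_force': array([-0.13655999, -0.60818597, -0.56332238]), 'moment': array([-0.01544355, -0.00767639, -0.05681275]), 'width': 0.08540705569099538}
side {'camera_matrix': array([[438.62939614,   0.        , 278.38378727],
       [  0.        , 438.62939614, 213.72626589],
       [  0.        ,   0.        ,   1.        ]]), 'D': array([0.00520602, 0.        , 0.        , 0.        , 0.        ]), 'cam_to_world': array([[-0.99078106,  0.09212875, -0.09932362,  0.43060931],
       [-0.13396838, -0.55734062,  0.81940461,  0.9667957 ],
       [ 0.02013363,  0.82515679,  0.56454487,  0.76956715],
       [ 0.        ,  0.        ,  0.        ,  1.        ]])}
top {'camera_matrix': array([[472.54314748,   0.        , 279.12577843],
       [  0.        , 472.54314748, 217.36544534],
       [  0.        ,   0.        ,   1.        ]]), 'D': array([-0.0974033,  0.       ,  0.       ,  0.       ,  0.       ]), 'cam_to_world': array([[ 0.01191525,  0.99636511, -0.084348  ,  0.42666082],
       [-0.99983456,  0.01303108,  0.01269069, -0.02494098],
       [ 0.01374371,  0.08418283,  0.99635554,  1.43507386],
       [ 0.        ,  0.        ,  0.        ,  1.        ]])}
```

View pics/top0.png

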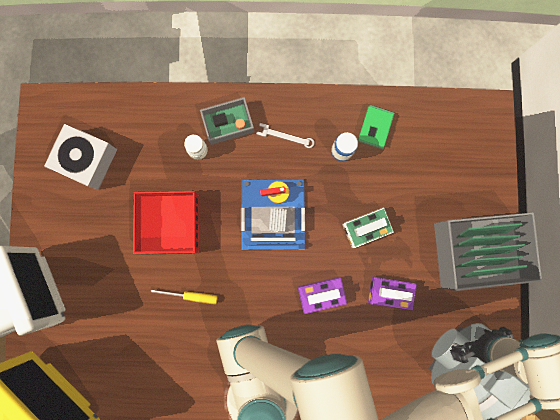

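View pics/side0.png

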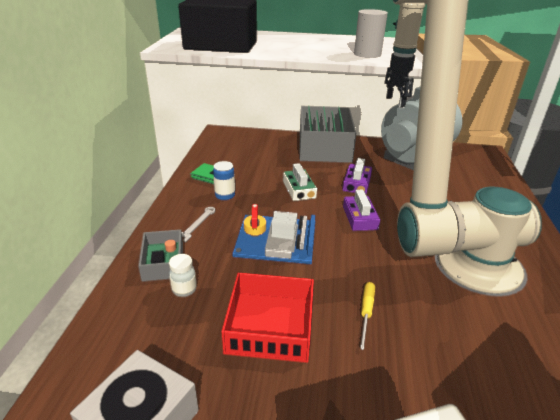

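```bash
cat >> h.py <<'E'
def rays(n,px,T=None):
    m=camera_model(n); K=m['camera_matrix'];D=m['D']
    u=cv2.undistortPoints(np.array(px,float).reshape(-1,1,2),K,D).reshape(-1,2)
    M=m['cam_to_world'] if T is None else T@m['T_tool_cam']
    d=np.c_[u[:,0],-u[:,1],-np.ones(len(u))]@M[:3,:3].T
    return M[:3,3],d
def onz(n,px,z,T=None):
    o,d=rays(n,px,T); t=(z-o[2])/d[:,2]; return o+d*t[:,None]
def cloud(n,d,T=None):
    h,w=d.shape; v,u=np.mgrid[:h,:w]
    o,r=rays(n,np.c_[u.ravel(),v.ravel()],T)
    return (o+r*d.reshape(-1,1)).reshape(h,w,3)
def toolT(s):
    from scipy.spatial.transform import Rotation as R
    T=np.eye(4);q=s['ee_rot'];T[:3,:3]=R.from_quat([q[1],q[2],q[3],q[0]]).as_matrix();T[:3,3]=s['position'];return T
E
python3 - <<'E'
from h import *
z=np.load('pics/top0.npz');im=z['im'];d=z['d']
cv2.imwrite('pics/crop0.png',cv2.resize(im[165:265,120:420,::-1],None,fx=2.6,fy=2.6,interpolation=cv2.INTER_CUBIC))
P=cloud('top',d)
hsv=cv2.cvtColor(im,cv2.COLOR_RGB2HSV)
blue=cv2.inRange(hsv,(100,150,60),(125,255,255)); blue[:, :220]=0; blue[:,325:]=0
red=cv2.inRange(hsv,(0,180,80),(6,255,255))|cv2.inRange(hsv,(174,180,80),(180,255,255))
r2=red.copy(); r2[:,220:]=0;r2[:170]=0
hz=P[:,:,2]
for nm,m,zz in (('jig',blue,0.012),('basket',r2,0.07)):
    pts=cv2.findNonZero(m); b=cv2.boxPoints(cv2.minAreaRect(pts)); print(nm,b.tolist()); w=onz('top',b,zz); print(w.round(4).tolist(),'c',w.mean(0).round(4))
# heights in window
def blob(x0,x1,y0,y1,lo,hi):
    m=(hz>lo)&(hz<hi)&(P[:,:,0]>x0)&(P[:,:,0]<x1)&(P[:,:,1]>y0)&(P[:,:,1]<y1)
    q=P[m][:,:2].astype(np.float32); r=cv2.minAreaRect(q); return m.sum(),r,np.median(P[m][:,2])
print(P[230,370],P[228,275],P[192,272],P[260,345])
print('ridge',blob(.3,.55,-.35,-.15,.055,.09))
print('unit',blob(.3,.55,-.35,-.15,.02,.09))
print('sink',blob(.35,.47,-.08,.05,.055,.09))
print('handle',blob(.45,.55,-.08,.08,.075,.12))
E
```

```text
jig [[242.0, 180.0], [303.0, 180.0], [303.0, 249.0], [242.0, 249.0]]
[[0.6598, 0.0713, 0.012], [0.6624, -0.1145, 0.012], [0.4525, -0.1161, 0.012], [0.4503, 0.0674, 0.012]] c [ 0.5562 -0.023   0.012 ]
basket [[132.99996948242188, 252.99998474121094], [132.99996948242188, 190.99998474121094], [197.99996948242188, 190.99998474121094], [197.99996948242188, 252.99998474121094]]
[[0.4331, 0.3799, 0.07], [0.6141, 0.3867, 0.07], [0.6163, 0.1951, 0.07], [0.436, 0.1904, 0.07]] c [0.5249 0.288  0.07  ]
[ 0.5085585  -0.30659373  0.07355564] [ 0.51412612 -0.03095962  0.02253136] [ 0.61322322 -0.02075255  0.09069507] [ 4.20752426e-01 -2.44958127e-01 -9.10464508e-06]
ridge (np.int64(523), ((0.42219117283821106, -0.24995151162147522), (0.1997377723455429, 0.2440364956855774), 89.98738098144531), np.float64(0.07438244277667483))
unit (np.int64(1848), ((0.4249529540538788, -0.24996507167816162), (0.24977606534957886, 0.19996008276939392), 0.0327446423470974), np.float64(0.04124004587125141))
sink (np.int64(1), ((0.46001380681991577, -0.07233327627182007), (0.0, 0.0), 0.0), np.float64(0.055033816331753416))
handle (np.int64(0), ((0.0, 0.0), (0.0, 0.0), 0.0), np.float64(nan))
  return _methods._mean(a, axis=axis, dtype=dtype,
  ret = ret.dtype.type(ret / rcount)
```

View pics/crop0.png

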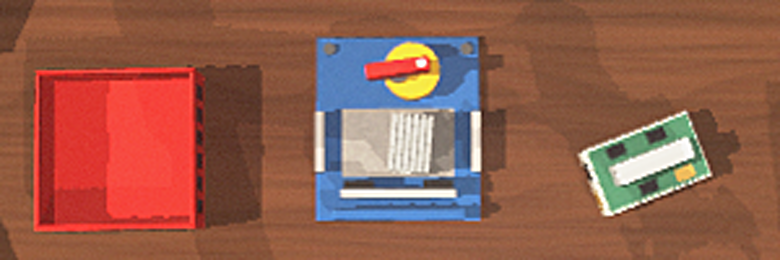

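```bash
python3 - <<'E'
from h import *
z=np.load('pics/top0.npz');im=z['im'];d=z['d'];P=cloud('top',d);hz=P[:,:,2]
def blob(x0,x1,y0,y1,lo,hi):
    m=(hz>lo)&(hz<hi)&(P[:,:,0]>x0)&(P[:,:,0]<x1)&(P[:,:,1]>y0)&(P[:,:,1]<y1)
    n,l,st,c=cv2.connectedComponentsWithStats(m.astype(np.uint8)); k=1+st[1:,4].argmax(); m=l==k
    q=P[m][:,:2].astype(np.float32); r=cv2.minAreaRect(q); return m.sum(),r,np.median(P[m][:,2]),c[k]
print('ridge',blob(.44,.58,-.38,-.24,.06,.09))
print('unit',blob(.44,.58,-.38,-.24,.02,.09))
print('sink',blob(.45,.57,-.1,.05,.055,.09))
print('handle',blob(.58,.68,-.08,.08,.075,.12))
print('guides',blob(.45,.6,-.13,-.09,.026,.045),blob(.45,.6,.05,.09,.026,.045))
print('stop',blob(.45,.53,-.08,.05,.035,.055))
print(camera_model('wrist'))
E
```

```text
ridge (np.int64(267), ((0.5182803869247437, -0.3086168169975281), (0.024175364524126053, 0.09151306748390198), 21.58725357055664), np.float64(0.07468514195465126), array([370.5505618 , 226.74531835]))
unit (np.int64(1170), ((0.5184410810470581, -0.30968570709228516), (0.08020634204149246, 0.13341057300567627), 21.75126838684082), np.float64(0.04082321388683674), array([368.04358974, 227.68376068]))
sink (np.int64(29), ((0.5390352010726929, -0.018719185143709183), (0.003485574387013912, 0.061503246426582336), 86.4791488647461), np.float64(0.06582532555374265), array([270.96551724, 218.10344828]))
handle (np.int64(152), ((0.6182436943054199, -0.02362736314535141), (0.016738690435886383, 0.07132096588611603), 8.817022323608398), np.float64(0.090782597547995), array([272.89473684, 190.63815789]))
guides (np.int64(68), ((0.541464626789093, -0.11391826719045639), (0.06589686125516891, 0.006476961076259613), 0.5948405861854553), np.float64(0.03400959645633672), array([302.98529412, 219.05882353])) (np.int64(67), ((0.5391014814376831, 0.0646500512957573), (0.06651248037815094, 0.006611068267
[... 206 characters left out ...]
046), 0.8450119495391846), np.float64(0.046467309492902675), array([270.65217391, 237.57971014]))
{'camera_matrix': array([[371.12691457,   0.        , 282.86641882],
       [  0.        , 371.12691457, 207.67273119],
       [  0.        ,   0.        ,   1.        ]]), 'D': array([0.02894304, 0.        , 0.        , 0.        , 0.        ]), 'T_tool_cam': array([[-9.75563770e-04,  9.62238345e-01,  2.72206567e-01,
         6.81509897e-02],
       [ 9.99999282e-01,  7.49428063e-04,  9.34711655e-04,
        -6.85510471e-04],
       [ 6.95416156e-04,  2.72207284e-01, -9.62238386e-01,
        -1.43180571e-01],
       [ 0.00000000e+00,  0.00000000e+00,  0.00000000e+00,
         1.00000000e+00]])}
```

Call:
drive_tool(motion="0 0 7.6 0.04 -0.029 0 100; 0 0 7.6 0.036 -0.034 0 100; 0 0 7.5 0.031 -0.039 0 100; 0 0 0 0.026 -0.0425 0 100; 0 0 0 0.026 -0.0425 0 100; 0 0 0 0.026 -0.0425 0 100; 0 0 0 0.026 -0.0425 0 100; 0 0 0 0.026 -0.0425 0 100; 0 0 0 0.026 -0.0425 0 100; 0 0 0 0.026 -0.0425 0 100; 0 0 0 0.026 -0.0425 0 100; 0 0 0 0 0 0 100")

```text
clock: 1.6
position: [0.5199, -0.0519, 0.2267]
ee_rot: [-0.003, 1.0, -0.009, -0.002]
contact_force: [-0.0, -0.3, -0.5]
width: 0.0856
```

```bash
python3 - <<'E'
from h import *
s=get_state(); np.savez('pics/w1s.npz',T=toolT(s)); im,d=save('wrist','w1')
P=cloud('wrist',d,toolT(s)); np.save('pics/w1P.npy',P)
hz=P[:,:,2]
print(s['position'],s['ee_rot'],np.abs(s['qd']).max(), (d==0).mean())
E
```

```text
[ 0.51990429 -0.05194928  0.22666532] [-0.00303029  0.9999566  -0.00860052 -0.0019119 ] 0.053251894450448235 0.0041709183673469385
```

View pics/w1.png

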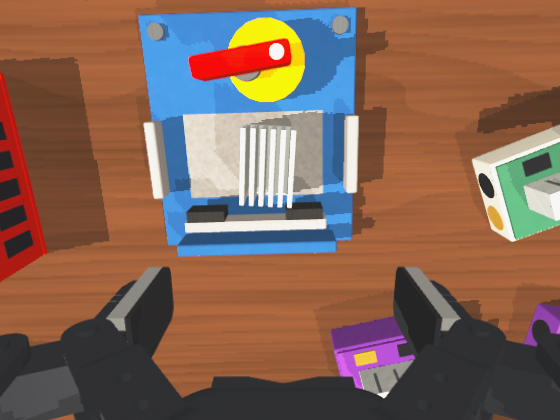

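```bash
python3 - <<'E'
from h import *
P=np.load('pics/w1P.npy');im=np.load('pics/w1.npz')['im'];hz=P[:,:,2];hsv=cv2.cvtColor(im,cv2.COLOR_RGB2HSV)
T=np.load('pics/w1s.npz')['T']
def rect(m,zz,nm):
    n,l,st,c=cv2.connectedComponentsWithStats(m.astype(np.uint8)); k=1+st[1:,4].argmax(); m=l==k
    px=np.argwhere(m)[:,::-1]; w=onz('wrist',px,zz,T)[:,:2]
    r=cv2.minAreaRect((w*1000).astype(np.float32)); print(nm,m.sum(),np.round(r[0],1),np.round(r[1],1),round(r[2],2),'depthz',np.median(hz[m]).round(4))
v,u=np.mgrid[:420,:560]
def win(a,b,c,d): return (u>a)&(u<b)&(v>c)&(v<d)
rect(win(230,305,110,215)&(hz>.060)&(hz<.08),.067,'sink')
rect(win(230,305,110,215)&(hz>.050)&(hz<.08),.067,'sink2')
red=(hsv[:,:,0]<8)&(hsv[:,:,1]>150)&(hsv[:,:,2]>190)
rect(win(180,300,30,90)&(hz>.085),.094,'handle')
rect(win(138,168,115,205)&(hz>.03)&(hz<.05),.034,'gl')
rect(win(338,365,110,200)&(hz>.03)&(hz<.05),.034,'gr')
rect(win(180,330,205,240)&(hz>.04)&(hz<.06),.047,'stop')
rect(win(138,365,5,245)&(hsv[:,:,0]>98)&(hsv[:,:,0]<125)&(hsv[:,:,1]>120)&(hz<.02),.012,'plate')
print([P[y,x].round(4).tolist() for y,x in ((160,263),(150,210),(60,240),(160,155),(226,255),(215,207),(30,200),(130,268),(200,268))])
E
```

```text
sink 406 [537.1 -17.1] [ 4.4 64. ] 86.06 depthz 0.0674
sink2 500 [537.5 -17.6] [ 5.3 64.8] 85.97 depthz 0.0671
handle 2622 [616.4 -22.5] [16.6 70.4] 8.86 depthz 0.0923
gl 910 [537.8  65.5] [69.2 11.3] 0.55 depthz 0.0343
gr 904 [ 540.7 -112.7] [69.3 11.2] 0.48 depthz 0.0344
stop 2483 [485.6 -23.6] [ 21.8 128.9] 0.79 depthz 0.0468
plate 21332 [556.3 -22.9] [213.2 189.1] 0.83 depthz 0.0126
[[0.5423, -0.0346, 0.0672], [0.5445, 0.0192, 0.0128], [0.616, -0.0226, 0.0923], [0.5389, 0.065, 0.0347], [0.4785, -0.024, 0.0467], [0.4901, 0.0191, 0.0475], [0.6487, 0.02, 0.0127], [0.563, -0.0373, 0.0224], [0.5085, -0.0377, 0.0672]]
```

```bash
python3 - <<'E'
from h import *
P=np.load('pics/w1P.npy');hz=P[:,:,2]
T=np.load('pics/w1s.npz')['T']
v,u=np.mgrid[:420,:560]
m=((u>225)&(u<310)&(v>110)&(v<215)&(hz>.062)&(hz<.072)).astype(np.uint8)
n,l,st,c=cv2.connectedComponentsWithStats(m)
ok=np.isin(l,[i for i in range(1,n) if st[i,4]>80])
w=onz('wrist',np.argwhere(ok)[:,::-1],.067,T)[:,:2]
print(st[:,4],cv2.minAreaRect((w*1000).astype(np.float32)))
print(cv2.minAreaRect((P[ok][:,:2]*1000).astype(np.float32)))
m=(u>460)&(v<245)&(v>110)&(hz>.06); 
print(cv2.minAreaRect((P[m][:,:2]*1000).astype(np.float32)))
s=get_state();R=T[:3,:3];print(R.round(4))
E
```

```text
[233091    383    370    351    339    326    340] ((535.536376953125, -36.883766174316406), (44.05400848388672, 64.45279693603516), 86.0072250366211)
((535.3909301757812, -36.80406951904297), (44.11906814575195, 64.21357727050781), 86.00013732910156)
((551.9345092773438, -169.794677734375), (241.85586547851562, 28.86406135559082), 65.79102325439453)
[[ 0.9998 -0.0172 -0.0038]
 [-0.0172 -0.9998  0.0061]
 [-0.0039 -0.006  -1.    ]]
```

Call:
drive_tool(motion="-0.35 0.22 3 0.0155 -0.015 0.02 100; 0 0 0 0 0 0.04 100; 0 0 0 0 0 0.04 100; 0 0 0 0 0 0.03 100; 0 0 0 0 0 0 100", newtons=40)

```text
clock: 2.28
position: [0.5317, -0.0451, 0.0936]
ee_rot: [0.003, 0.999, -0.039, -0.001]
contact_force: [-0.2, -0.1, -0.6]
width: 0.0855
```

```bash
cat >> h.py <<'E'
def go(x,y,z,th):
    "remaining motion in tool axes to pose (m), tool x heading th deg, tool pointing down"
    from scipy.spatial.transform import Rotation as R
    s=get_state();T=toolT(s);t=np.radians(th)
    G=np.array([[np.cos(t),np.sin(t),0],[np.sin(t),-np.cos(t),0],[0,0,-1]])
    rv=np.degrees(R.from_matrix(T[:3,:3].T@G).as_rotvec())
    print('clock',s['clock'],'pos',s['position'].round(4),'q',s['qpos'].round(2),'F',s['contact_force'].round(1),'w',round(s['width'],4))
    print('turn',rv.round(2),'shift',(T[:3,:3].T@(np.array([x,y,z])-T[:3,3])).round(4), 'in goal axes',(G.T@(np.array([x,y,z])-T[:3,3])).round(4))
E
python3 -c "
from h import *
go(.5355,-.0369,.028,-4)"
```

```text
clock 2.275 pos [ 0.5317 -0.0451  0.0936] q [-0.21  0.33  1.8  -0.01  1.01  1.44] F [-0.2 -0.1 -0.6] w 0.0855
turn [ 0.32  0.15 -0.48] shift [ 0.0033 -0.0088  0.0655] in goal axes [ 0.0032 -0.0084  0.0656]
```

Call:
drive_tool(motion="0.3 0.15 -0.4 0.0033 -0.0088 0 100; 0 0 0 0 0 0 100")

```text
clock: 2.52
position: [0.537, -0.0376, 0.0958]
ee_rot: [0.0, 0.999, -0.036, 0.002]
contact_force: [-0.1, 1.0, -0.5]
width: 0.0854
```

```bash
python3 -c "
from h import *
go(.5355,-.0369,.028,-4)"
```

```text
clock 2.525 pos [ 0.537  -0.0376  0.0958] q [-0.2   0.33  1.79 -0.    1.02  1.44] F [-0.1  1.  -0.5] w 0.0854
turn [ 0.04 -0.21 -0.16] shift [-0.0018 -0.0007  0.0678] in goal axes [-0.0015 -0.0006  0.0678]
```

Descend and grip.

Call:
drive_tool(motion="0 -0.2 0 -0.0012 -0.0006 0.028 100; 0 0 0 0 0 0.028 100; 0 0 0 0 0 0.012 100; 0 0 0 0 0 0 100; 0 0 0 0 0 0 30; 0 0 0 0 0 0 30; 0 0 0 0 0 0 30; 0 0 0 0 0 0 30; 0 0 0 0 0 0 30", newtons=50)

```text
clock: 3.65
position: [0.543, -0.0382, 0.0346]
ee_rot: [0.002, 0.999, -0.036, 0.009]
contact_force: [-0.4, -1.4, -1.5]
width: 0.043
```

Call:
drive_tool(motion="0 0 0 0 0 -0.02 30; 0 0 0 0 0 -0.04 30; 0 0 0 0 0 -0.045 30; 0 0 0 0 0 -0.02 30; 0 0 0 -0.006 -0.04 0 30; 0 0 0 -0.006 -0.048 0 30; 0 0 0 -0.006 -0.048 0 30; 0 0 0 -0.006 -0.048 0 30; 0 0 0 -0.006 -0.048 0 30; 0 0 0 -0.006 -0.048 0 30; 0 0 0 -0.005 -0.04 0 30; 0 0 0 0 0 0 30")

```text
clock: 5.15
position: [0.5177, 0.293, 0.1544]
ee_rot: [0.003, 0.999, -0.037, 0.001]
contact_force: [-0.4, -1.6, -3.9]
width: 0.0433
```

```bash
python3 -c "
from h import *
go(.525,.288,.034,-4)"
```

```text
clock 5.15 pos [0.5177 0.293  0.1544] q [ 0.4   0.36  1.58 -0.01  1.2   2.05] F [-0.4 -1.6 -3.9] w 0.0433
turn [ 0.32 -0.18 -0.28] shift [0.0072 0.0037 0.1205] in goal axes [0.0076 0.0044 0.1204]
```

Call:
drive_tool(motion="0 0 0 0.005 0.004 0.03 30; 0 0 0 0 0 0.035 30; 0 0 0 0 0 0.03 30; 0 0 0 0 0 0.015 30; 0 0 0 0 0 0.005 30; 0 0 0 0 0 0 30")

```text
clock: 5.9
position: [0.5224, 0.2842, 0.0356]
ee_rot: [0.005, 0.999, -0.037, 0.001]
contact_force: [-0.4, 1.2, -4.1]
width: 0.0431
```

```bash
python3 -c "
from h import *
go(.525,.288,.03,-4)"
```

```text
clock 5.9 pos [0.5224 0.2842 0.0356] q [ 0.39  0.47  1.73 -0.01  0.94  2.04] F [-0.4  1.2 -4.1] w 0.0431
turn [ 0.54 -0.1  -0.27] shift [ 0.0023 -0.004   0.0055] in goal axes [ 0.0023 -0.0039  0.0056]
```

Release, back out, and check by camera.

Call:
drive_tool(motion="0 0 0 0 0 0.006 30; 0 0 0 0 0 0 100; 0 0 0 0 0 0 100; 0 0 0 0 0 0 100; 0 0 0 0 0 0 100; 0 0 0 0 0 -0.04 100; 0 0 0 0 0 -0.05 100; 0 0 0 0 0 -0.05 100; 0 0 0 0 0 -0.02 100")

```text
clock: 7.02
position: [0.5234, 0.2863, 0.197]
ee_rot: [0.004, 0.999, -0.037, 0.003]
contact_force: [0.2, -0.6, -0.4]
width: 0.0858
```

```bash
python3 -c "
from h import *
save('wrist','w2')
go(.515,-.309,.2,111)"
```

```text
clock 7.075 pos [0.5242 0.2867 0.1988] q [ 0.39  0.33  1.51 -0.01  1.3   2.04] F [1.4 0.7 2.2] w 0.0852
turn [ 7.5000e-01 -4.0000e-02 -1.1525e+02] shift [0.035  0.5947 0.0024] in goal axes [-0.5528 -0.222  -0.0012]
```

View pics/w2.png

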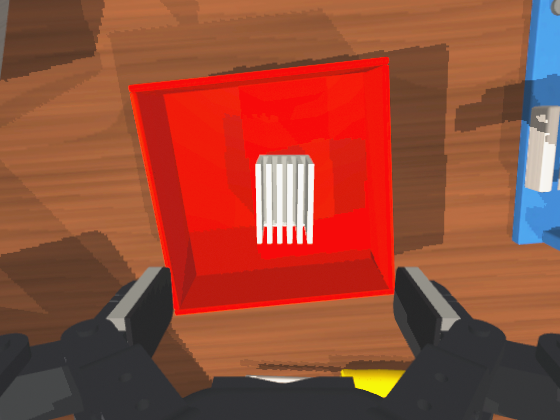

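Call:
drive_tool(motion="0.7 0 -10.4 0.0035 0.05 0 100; 0 0 -10.4 -0.006 0.05 0 100; 0 0 -10.4 -0.0146 0.048 0 100; 0 0 -10.4 -0.0227 0.0446 0 100; 0 0 -10.4 -0.031 0.0394 0 100; 0 0 -10.4 -0.037 0.0335 0 100; 0 0 -10.4 -0.0426 0.026 0 100; 0 0 -10.4 -0.0467 0.018 0 100; 0 0 -10.4 -0.049 0.009 0 100; 0 0 -10.4 -0.05 0 0 100; 0 0 -10.4 -0.049 -0.009 0 100; 0 0 0 0 0 0 100")

```text
clock: 8.57
position: [0.5222, -0.2681, 0.1875]
ee_rot: [-0.0, 0.563, 0.827, 0.006]
contact_force: [0.1, 0.9, -0.3]
width: 0.085
```

```bash
python3 -c "
from h import *
go(.5185,-.309,.2,111.6)"
```

```text
clock 8.575 pos [ 0.5222 -0.2681  0.1875] q [-0.6   0.32  1.55  0.01  1.27 -0.98] F [ 0.1  0.9 -0.3] w 0.085
turn [ 0.5  -0.4  -0.11] shift [-0.0366 -0.0183 -0.013 ] in goal axes [-0.0366 -0.0184 -0.0125]
```

Call:
drive_tool(motion="0.5 -0.4 0 -0.03 -0.015 -0.012 100; 0 0 0 0 0 0 100")

```text
clock: 8.82
position: [0.5182, -0.3008, 0.1975]
ee_rot: [-0.002, 0.564, 0.826, 0.001]
contact_force: [-0.3, 1.3, 0.8]
width: 0.0857
```

```bash
python3 - <<'E'
from h import *
s=get_state();T=toolT(s);im,d=save('wrist','w3');P=cloud('wrist',d,T);hz=P[:,:,2]
for lo,hi,zz in ((.06,.09,.075),(.03,.09,.04)):
    m=((hz>lo)&(hz<hi)&(abs(P[:,:,0]-.5185)<.085)&(abs(P[:,:,1]+.309)<.085)).astype(np.uint8)
    n,l,st,c=cv2.connectedComponentsWithStats(m);k=1+st[1:,4].argmax();m=l==k
    print(m.sum(),c[k],cv2.minAreaRect((P[m][:,:2]*1000).astype(np.float32)),np.median(hz[m]))
go(.5185,-.309,.2,111.6)
E
```

```text
3837 [278.23898879 207.54782382] ((516.6365356445312, -310.0455322265625), (24.172666549682617, 90.10728454589844), 21.74142074584961) 0.07546680021809493
14088 [278.76561613 193.37450312] ((516.6998291015625, -309.83734130859375), (80.22390747070312, 129.96945190429688), 21.794517517089844) 0.041068728764206225
clock 8.875 pos [ 0.5176 -0.2988  0.1967] q [-0.64  0.33  1.51  0.    1.31 -1.02] F [-0.1  0.  -0.5] w 0.0855
turn [-0.11 -0.41 -0.21] shift [-0.0098 -0.0029 -0.0033] in goal axes [-0.0098 -0.0029 -0.0033]
```

View pics/w3.png

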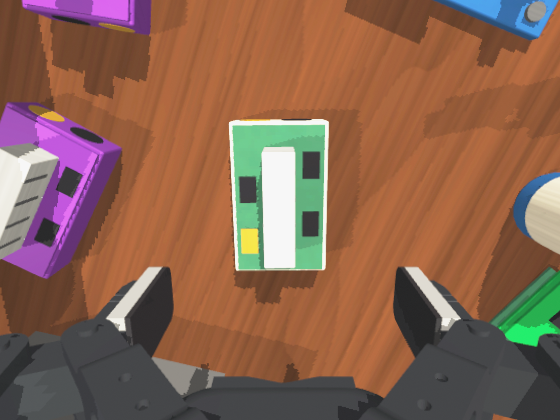

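Call:
drive_tool(motion="0 -0.4 0 -0.0105 -0.005 0.02 60; 0 0 0 0 0 0.04 60; 0 0 0 0 0 0.03 60; 0 0 0 0 0 0 60")

```text
clock: 9.38
position: [0.5159, -0.3028, 0.1033]
ee_rot: [-0.003, 0.563, 0.827, 0.001]
contact_force: [-0.0, -0.3, 0.7]
width: 0.0512
```

```bash
python3 -c "
from h import *
go(.5166,-.310,.05,111.75)"
```

```text
clock 9.375 pos [ 0.5159 -0.3028  0.1033] q [-0.65  0.41  1.64  0.    1.1  -1.02] F [-0.  -0.3  0.7] w 0.0512
turn [-0.08 -0.35 -0.26] shift [-0.0073 -0.0019  0.0532] in goal axes [-0.0069 -0.0021  0.0533]
```

Call:
drive_tool(motion="0 -0.35 -0.2 -0.0073 -0.002 0 60; 0 0 0 0 0 0.025 60; 0 0 0 0 0 0.015 60; 0 0 0 0 0 0 60")

```text
clock: 9.88
position: [0.5203, -0.3116, 0.0673]
ee_rot: [0.004, 0.561, 0.828, -0.001]
contact_force: [-0.4, 0.5, 0.3]
width: 0.0512
```

```bash
python3 -c "
from h import *
go(.5166,-.310,.05,111.75)"
```

```text
clock 9.875 pos [ 0.5203 -0.3116  0.0673] q [-0.65  0.45  1.68 -0.    1.01 -1.03] F [-0.4  0.5  0.3] w 0.0512
turn [0.2  0.48 0.05] shift [ 0.003  -0.0029  0.0173] in goal axes [ 0.0029 -0.0028  0.0173]
```

Call:
drive_tool(motion="0.2 0.4 0 0.001 -0.002 0.012 60; 0 0 0 0 0 0.004 60; 0 0 0 0 0 0 60")

```text
clock: 10.25
position: [0.5191, -0.3125, 0.0522]
ee_rot: [0.002, 0.561, 0.828, -0.0]
contact_force: [-0.5, -0.9, 0.5]
width: 0.0515
```

```bash
python3 -c "
from h import *
go(.5166,-.310,.05,111.75)
save('wrist','w4')"
```

```text
clock 10.25 pos [ 0.5191 -0.3125  0.0522] q [-0.66  0.47  1.69 -0.    0.98 -1.04] F [-0.5 -0.9  0.5] w 0.0515
turn [0.09 0.22 0.04] shift [ 0.0033 -0.0014  0.0022] in goal axes [ 0.0032 -0.0014  0.0022]
```

View pics/w4.png

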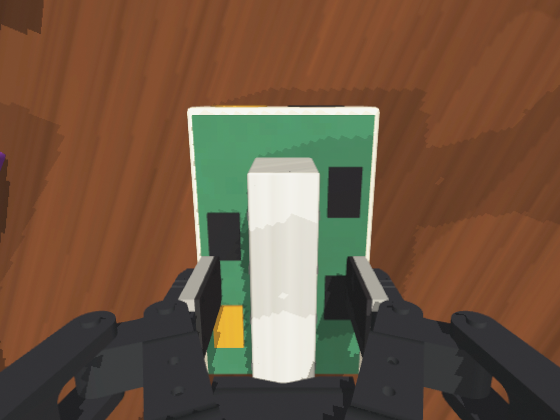

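Call:
drive_tool(motion="0 0 0 0 0 0 5; 0 0 0 0 0 0 5; 0 0 0 0 0 0 5; 0 0 0 0 0 0 5; 0 0 0 0 0 0 5", newtons=70)

```text
clock: 10.92
position: [0.5194, -0.3127, 0.0529]
ee_rot: [0.003, 0.561, 0.828, -0.001]
contact_force: [-0.4, -0.5, 0.1]
width: 0.0224
```

```bash
python3 -c "
from h import *
go(.5166,-.310,.05,111.75)"
```

```text
clock 10.925 pos [ 0.5194 -0.3127  0.0529] q [-0.66  0.46  1.69 -0.    0.98 -1.04] F [-0.4 -0.5  0.1] w 0.0224
turn [0.11 0.28 0.06] shift [ 0.0036 -0.0016  0.0029] in goal axes [ 0.0035 -0.0016  0.0029]
```

Call:
drive_tool(motion="0 0 0 0 0 -0.015 5; 0 0 0 0 0 -0.03 5; 0 0 0 0 0 -0.04 5; 0 0 0 0 0 -0.04 5; 0 0 5 0 0 -0.02 5; 0 0 8 0.02 0 0 5; 0 0 8 0.035 0 0 5; 0 0 0 0.045 0.004 0 5; 0 0 0 0.045 0.004 0 5; 0 0 0 0.045 0.004 0 5; 0 0 0 0.035 0.004 0 5; 0 0 0 0 0 0 5")

```text
clock: 12.42
position: [0.5159, -0.0777, 0.1998]
ee_rot: [-0.008, 0.707, 0.707, -0.002]
contact_force: [0.0, -1.2, -7.4]
width: 0.0225
```

```bash
python3 -c "
from h import *
go(.5388,-.0272,.2,90.8)"
```

```text
clock 12.425 pos [ 0.5159 -0.0777  0.1998] q [-0.29  0.22  1.66  0.    1.27 -0.29] F [ 0.  -1.2 -7.4] w 0.0225
turn [-0.78 -0.5  -0.86] shift [ 0.0505  0.0228 -0.0001] in goal axes [ 0.0502  0.0236 -0.0002]
```

Call:
drive_tool(motion="-0.7 -0.5 -0.8 0.03 0.014 0 5; 0 0 0 0.02 0.009 0 5; 0 0 0 0 0 0 5")

```text
clock: 12.8
position: [0.5375, -0.0278, 0.1994]
ee_rot: [-0.001, 0.702, 0.712, -0.002]
contact_force: [-1.0, -1.0, -7.4]
width: 0.0224
```

```bash
python3 -c "
from h import *
go(.5388,-.0272,.2,90.8)
s=get_state();np.savez('pics/w5s.npz',T=toolT(s));im,d=save('wrist','w5')
save('side','s5')"
```

```text
clock 12.8 pos [ 0.5375 -0.0278  0.1994] q [-0.18  0.24  1.63 -0.    1.27 -0.19] F [-1.  -1.  -7.4] w 0.0224
turn [-0.24  0.14 -0.05] shift [ 0.0006  0.0013 -0.0006] in goal axes [ 0.0006  0.0013 -0.0006]
```

View pics/w5.png

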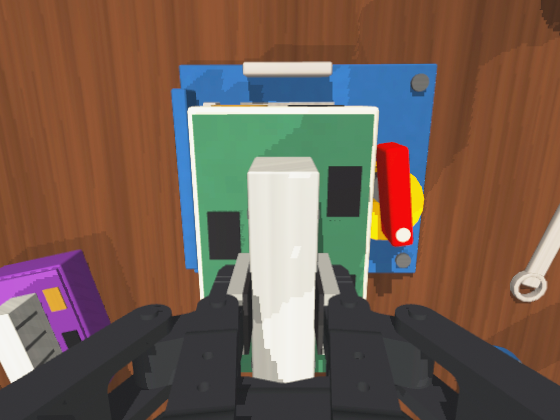

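```bash
python3 - <<'E'
from h import *
z=np.load('pics/w5.npz');T=np.load('pics/w5s.npz')['T'];P=cloud('wrist',z['d'],T);hz=P[:,:,2];im=z['im']
v,u=np.mgrid[:420,:560]
hsv=cv2.cvtColor(im,cv2.COLOR_RGB2HSV)
m=(hz>.178)&(hz<.195)&(v<250)&(u>180)&(u<390)
q=P[m]; print(np.median(q[:,2]))
for vv in (120,150,180,210,240):
    r=P[vv][m[vv]]; print(vv,r[:,0].min().round(4),r[:,0].max().round(4),r[:,1].mean().round(4), (r[:,0].min()+r[:,0].max())/2)
print('far end y',[P[m&(u==c)][:,1].max().round(4) for c in (210,280,350)])
m=(hz>.085)&(hz<.1)&(u>370)&(u<420)&(v>130)&(v<255)
print(cv2.minAreaRect((P[m][:,:2]*1000).astype(np.float32)))
m=(hz>.028)&(hz<.045)&(u>235)&(u<340)&(v>55)&(v<85)
print(cv2.minAreaRect((P[m][:,:2]*1000).astype(np.float32)))
m=(hz<.02)&(hsv[:,:,0]>98)&(hsv[:,:,0]<125)&(hsv[:,:,1]>120)&(u<440)&(u>170)&(v<280)
w=P[m];print('plate',cv2.minAreaRect((w[:,:2]*1000).astype(np.float32)))
E
```

```text
0.18708876282300188
120 0.496 0.5753 0.0346 0.5356615856345905
150 0.4963 0.5755 0.0224 0.5359091067011079
180 0.4964 0.5758 0.0098 0.5360965564307756
210 0.4965 0.5761 -0.0035 0.5362597666620589
240 0.4967 0.576 -0.0174 0.5363103443651532
far end y [np.float64(0.0392), np.float64(0.0396), np.float64(0.0396)]
((617.2200927734375, -21.512176513671875), (16.638072967529297, 71.1419906616211), 8.795990943908691)
((537.6017456054688, 66.75716400146484), (70.36827850341797, 10.48315715789795), 1.223575234413147)
plate ((550.8486328125, -23.13758087158203), (224.0680694580078, 189.57339477539062), 0.9206420183181763)
```

Call:
drive_tool(motion="-0.2 0.1 0 0.0025 0.003 0 5; 0 0 0 0 0 0.03 5; 0 0 0 0 0 0.03 5; 0 0 0 0 0 0.03 5; 0 0 0 0 0 0 5")

```text
clock: 13.52
position: [0.5403, -0.0312, 0.1082]
ee_rot: [0.002, 0.705, 0.709, -0.001]
contact_force: [-0.6, 0.6, -7.1]
width: 0.0221
```

```bash
python3 -c "
from h import *
go(.5405,-.0253,.065,90.8)"
```

```text
clock 13.525 pos [ 0.5403 -0.0312  0.1082] q [-0.18  0.32  1.77 -0.    1.05 -0.19] F [-0.6  0.6 -7.1] w 0.0221
turn [ 0.05  0.2  -0.45] shift [0.0061 0.0002 0.0432] in goal axes [0.0059 0.0003 0.0432]
```

Call:
drive_tool(motion="0 0.2 -0.4 0.006 0 0 5; 0 0 0 0 0 0 5")

```text
clock: 13.78
position: [0.5421, -0.0257, 0.1105]
ee_rot: [0.002, 0.703, 0.712, 0.002]
contact_force: [-0.1, 0.0, -6.9]
width: 0.0222
```

```bash
python3 - <<'E'
from h import *
go(.5405,-.0253,.065,90.8)
T=toolT(get_state());im,d=save('wrist','w6');P=cloud('wrist',d,T);hz=P[:,:,2]
v,u=np.mgrid[:420,:560]
print(np.median(hz[(u>205)&(u<240)&(v>125)&(v<190)]))
m=(hz>.088)&(hz<.102)&(v<250)&(u>180)&(u<380)
for vv in (120,150,180,210,240):
    r=P[vv][m[vv]]; print(vv,r[:,0].min().round(4),r[:,0].max().round(4),r[:,1].mean().round(4), (r[:,0].min()+r[:,0].max())/2)
save('side','s6')
E
```

```text
clock 13.775 pos [ 0.5421 -0.0257  0.1105] q [-0.18  0.32  1.76  0.    1.05 -0.19] F [-0.1  0.  -6.9] w 0.0222
turn [ 0.29  0.03 -0.08] shift [ 0.0005 -0.0018  0.0455] in goal axes [ 0.0004 -0.0016  0.0455]
0.09828065583149412
120 0.5008 0.5804 0.0367 0.5405982184885412
150 0.5011 0.5805 0.0246 0.5408261693652818
180 0.5013 0.5806 0.0119 0.540907698831998
210 0.5014 0.5808 -0.0014 0.541098987042842
240 0.5016 0.581 -0.0153 0.5412909371854963
```

View pics/w6.png

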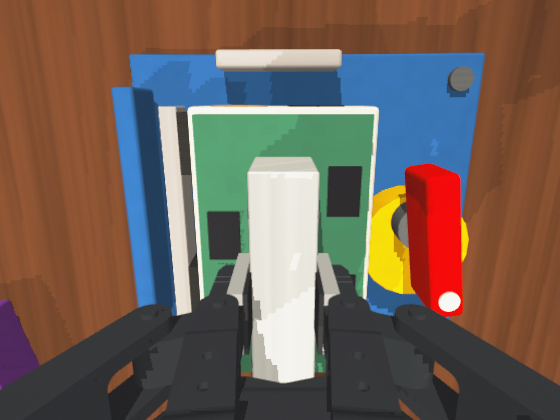

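View pics/s6.png

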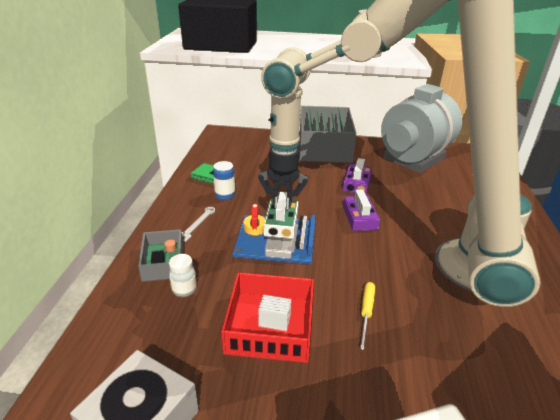

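Call:
drive_tool(motion="0.2 0 0 0 -0.002 0.005 5; 0 0 0 0 0 0.018 5; 0 0 0 0 0 0.005 5; 0 0 0 0 0 0 5")

```text
clock: 14.38
position: [0.5417, -0.0263, 0.0837]
ee_rot: [0.003, 0.702, 0.712, 0.001]
contact_force: [-0.2, 0.9, -6.5]
width: 0.0227
```

```bash
python3 -c "
from h import *
go(.5388,-.0253,.065,90.8)"
```

```text
clock 14.375 pos [ 0.5417 -0.0263  0.0837] q [-0.18  0.35  1.8  -0.    0.99 -0.19] F [-0.2  0.9 -6.5] w 0.0227
turn [ 0.36  0.12 -0.05] shift [ 0.0011 -0.003   0.0187] in goal axes [ 0.001  -0.0029  0.0187]
```

Call:
drive_tool(motion="0.3 0 0 0 -0.0025 0.002 5; 0 0 0 0 0 0.006 5; 0 0 0 0 0 0 5")

```text
clock: 14.75
position: [0.5398, -0.0265, 0.0762]
ee_rot: [0.002, 0.702, 0.712, -0.0]
contact_force: [0.6, 0.2, -6.7]
width: 0.0227
```

```bash
python3 - <<'E'
from h import *
go(.5388,-.0253,.065,90.8)
T=toolT(get_state());im,d=save('wrist','w7');P=cloud('wrist',d,T);hz=P[:,:,2]
v,u=np.mgrid[:420,:560]
zt=np.median(hz[(u>205)&(u<240)&(v>125)&(v<190)]);print(zt)
m=(abs(hz-zt)<.006)&(v<250)&(u>185)&(u<382)
for vv in (120,180,240):
    r=P[vv][m[vv]]; print(vv,r[:,0].min().round(4),r[:,0].max().round(4),r[:,1].mean().round(4), (r[:,0].min()+r[:,0].max())/2)
E
```

```text
clock 14.75 pos [ 0.5398 -0.0265  0.0762] q [-0.18  0.36  1.81 -0.    0.97 -0.19] F [ 0.6  0.2 -6.7] w 0.0227
turn [ 0.14  0.14 -0.05] shift [ 0.0012 -0.001   0.0112] in goal axes [ 0.0012 -0.001   0.0112]
0.06390750384119384
120 0.4986 0.5778 0.0359 0.5382279812951427
180 0.4986 0.5783 0.0111 0.538438650211538
240 0.4989 0.5787 -0.0161 0.5387915491232327
```

View pics/w7.png

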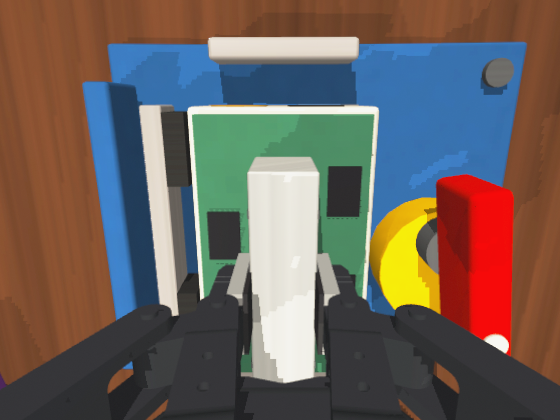

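Call:
drive_tool(motion="0.1 0.1 0 0 0 0.005 5; 0 0 0 0 0 0.004 5; 0 0 0 0 0 0.001 5; 0 0 0 0 0 0 5")

```text
clock: 15.3
position: [0.5403, -0.0266, 0.0659]
ee_rot: [0.001, 0.702, 0.712, 0.0]
contact_force: [0.6, 0.9, -7.3]
width: 0.0227
```

```bash
python3 -c "
from h import *
go(.5388,-.0253,.065,90.8)"
```

```text
clock 15.3 pos [ 0.5403 -0.0266  0.0659] q [-0.18  0.37  1.82 -0.    0.95 -0.19] F [ 0.6  0.9 -7.3] w 0.0227
turn [ 0.09  0.05 -0.05] shift [ 0.0013 -0.0015  0.0009] in goal axes [ 0.0013 -0.0015  0.0009]
```

Call:
drive_tool(motion="0 0 0 0 -0.001 0.001 5; 0 0 0 0 0 0.001 5; 0 0 0 0 0 0 5")

```text
clock: 15.68
position: [0.5397, -0.0266, 0.0651]
ee_rot: [0.001, 0.702, 0.712, 0.001]
contact_force: [-1.1, 0.7, -7.2]
width: 0.0226
```

Call:
drive_tool(motion="0 0 0 0 0 0.002 5; 0 0 0 0 0 0 5")

```text
clock: 15.92
position: [0.5398, -0.0266, 0.0652]
ee_rot: [0.002, 0.702, 0.712, 0.001]
contact_force: [-0.9, -0.8, -7.3]
width: 0.0225
```

Call:
drive_tool(motion="0 0 0 0 0 0.0035 5; 0 0 0 0 0 0 5")

```text
clock: 16.18
position: [0.5401, -0.0265, 0.0654]
ee_rot: [0.003, 0.703, 0.712, 0.001]
contact_force: [0.5, 0.3, -7.3]
width: 0.0226
```

```bash
python3 - <<'E'
from h import *
go(.5388,-.0253,.065,90.8)
T=toolT(get_state());im,d=save('wrist','w8');P=cloud('wrist',d,T);hz=P[:,:,2]
v,u=np.mgrid[:420,:560]
print(np.median(hz[(u>205)&(u<240)&(v>125)&(v<190)]), np.median(hz[70:90,250:330]),get_state()['contact_force'])
E
```

```text
clock 16.175 pos [ 0.5401 -0.0265  0.0654] q [-0.18  0.37  1.82 -0.    0.94 -0.19] F [ 0.5  0.3 -7.3] w 0.0226
turn [ 0.32  0.09 -0.06] shift [ 0.0013 -0.0013  0.0004] in goal axes [ 0.0013 -0.0012  0.0004]
0.05305632208208687 0.012598631911833802 [ 0.17502689  1.49092645 -2.88416264]
```

Call:
drive_tool(motion="0 0 0 0 0 0.002 5; 0 0 0 0 0 0 5")

```text
clock: 16.48
position: [0.5405, -0.0265, 0.0651]
ee_rot: [0.003, 0.702, 0.712, 0.002]
contact_force: [-1.5, 0.5, -4.4]
width: 0.0228
```

```bash
python3 - <<'E'
from h import *
go(.5388,-.0253,.065,90.8)
E
```

```text
clock 16.475 pos [ 0.5405 -0.0265  0.0651] q [-0.18  0.37  1.82 -0.    0.94 -0.19] F [-1.5  0.5 -4.4] w 0.0228
turn [ 0.37  0.09 -0.06] shift [ 0.0012 -0.0017  0.0001] in goal axes [ 0.0012 -0.0017  0.0001]
```

Call:
drive_tool(motion="0 0 0 0 0 0.001 5; 0 0 0 0 0 0 60; 0 0 0 0 0 0 60; 0 0 0 0 0 0 60; 0 0 0 0 0 -0.02 60; 0 0 0 0 0 -0.04 60; 0 0 0 0 0 -0.04 60; 0 0 0 0 0 -0.02 60; 0 0 0 0 0 0 60")

```text
clock: 17.6
position: [0.5429, -0.027, 0.1869]
ee_rot: [0.005, 0.703, 0.712, 0.003]
contact_force: [0.5, 0.3, 0.8]
width: 0.0513
```

```bash
python3 - <<'E'
from h import *
go(.6168,-.0225,.2,99)
T=toolT(get_state());im,d=save('wrist','w9');P=cloud('wrist',d,T);hz=P[:,:,2]
R=lambda m:cv2.minAreaRect((P[m][:,:2]*1000).astype(np.float32))
v,u=np.mgrid[:420,:560]
w=(abs(P[:,:,0]-.54)<.05)&(abs(P[:,:,1]+.023)<.08)
print('unit',R(w&(hz>.049)&(hz<.07)),'ridge',R(w&(hz>.08)&(hz<.1)))
w=(abs(P[:,:,0]-.617)<.025)&(abs(P[:,:,1]+.023)<.06)
print('handle',R(w&(hz>.085)&(hz<.1)))
E
```

```text
clock 17.6 pos [ 0.5429 -0.027   0.1869] q [-0.18  0.25  1.65  0.    1.22 -0.19] F [0.5 0.3 0.8] w 0.0513
turn [ 0.66  0.17 -8.28] shift [ 0.0036  0.0741 -0.0122] in goal axes [-0.0071  0.0737 -0.0131]
unit ((534.6770629882812, -23.146339416503906), (88.0988998413086, 128.39369201660156), 0.5588460564613342) ridge ((539.2875366210938, -23.500198364257812), (24.455406188964844, 89.89393615722656), 0.6991139054298401)
handle ((617.2072143554688, -21.608352661132812), (16.38123893737793, 71.44931030273438), 8.892166137695312)
```

View pics/w9.png

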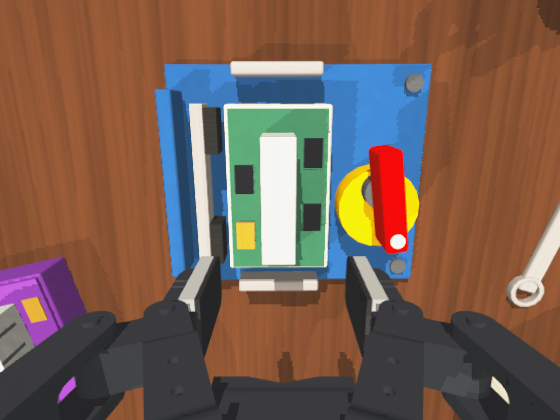

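Call:
drive_tool(motion="0.5 0.2 -4 0.004 0.03 0 60; 0 0 -4 0.0 0.03 0 60; 0 0 0 -0.002 0.01 0.01 60; 0 0 0 0 0 0 60")

```text
clock: 18.15
position: [0.6096, -0.02, 0.169]
ee_rot: [-0.005, 0.65, 0.76, -0.003]
contact_force: [-1.1, -0.4, 1.0]
width: 0.0515
```

```bash
python3 - <<'E'
from h import *
go(.617,-.022,.062,98.9)
E
```

```text
clock 18.15 pos [ 0.6096 -0.02    0.169 ] q [-0.15  0.37  1.52  0.    1.26 -0.3 ] F [-1.1 -0.4  1. ] w 0.0515
turn [-0.6  -0.25 -0.05] shift [-0.0036  0.0082  0.1069] in goal axes [-0.0031  0.007   0.107 ]
```

Call:
drive_tool(motion="-0.6 -0.2 0 -0.0036 0.0082 0.01 60; 0 0 0 0 0 0.025 60; 0 0 0 0 0 0.02 60; 0 0 0 0 0 0 60")

```text
clock: 18.65
position: [0.6149, -0.0228, 0.11]
ee_rot: [-0.002, 0.651, 0.759, -0.001]
contact_force: [-0.2, 0.2, -0.0]
width: 0.0508
```

```bash
python3 - <<'E'
from h import *
go(.617,-.022,.062,98.9)
E
```

```text
clock 18.65 pos [ 0.6149 -0.0228  0.11  ] q [-0.15  0.42  1.59  0.    1.13 -0.3 ] F [-0.2  0.2 -0. ] w 0.0508
turn [-0.18 -0.08 -0.19] shift [0.0004 0.0024 0.048 ] in goal axes [0.0005 0.0022 0.048 ]
```

Call:
drive_tool(motion="-0.2 0 0 0.0004 0.003 0.005 60; 0 0 0 0 0 0.02 60; 0 0 0 0 0 0.014 60; 0 0 0 0 0 0.003 60; 0 0 0 0 0 0 60")

```text
clock: 19.27
position: [0.6202, -0.0224, 0.0697]
ee_rot: [0.003, 0.652, 0.758, 0.003]
contact_force: [0.3, -0.9, 0.6]
width: 0.0512
```

```bash
python3 - <<'E'
from h import *
go(.617,-.022,.062,98.9)
save('wrist','w10')
E
```

```text
clock 19.275 pos [ 0.6202 -0.0224  0.0697] q [-0.15  0.46  1.64  0.    1.03 -0.3 ] F [ 0.3 -0.9  0.6] w 0.0512
turn [ 0.41  0.04 -0.24] shift [ 0.0009 -0.0031  0.0077] in goal axes [ 0.0009 -0.0031  0.0077]
```

View pics/w10.png

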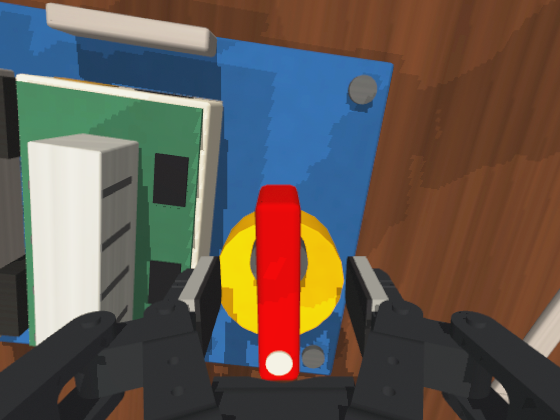

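Call:
drive_tool(motion="0.4 0 -0.2 0.0009 -0.0035 0.004 60; 0 0 0 0 0 0.004 60; 0 0 0 0 0 0 60")

```text
clock: 19.7
position: [0.6172, -0.0221, 0.0625]
ee_rot: [0.001, 0.65, 0.76, 0.0]
contact_force: [0.5, -0.8, -0.5]
width: 0.0511
```

```bash
python3 - <<'E'
from h import *
go(.617,-.022,.062,98.9)
E
```

```text
clock 19.7 pos [ 0.6172 -0.0221  0.0625] q [-0.15  0.47  1.65 -0.    1.02 -0.3 ] F [ 0.5 -0.8 -0.5] w 0.0511
turn [ 0.12  0.08 -0.03] shift [ 0.0001 -0.0001  0.0005] in goal axes [ 0.0001 -0.0001  0.0005]
```

Well centred. Close on the bar and start turning.

Call:
drive_tool(motion="0 0 0 0 0 0 0; 0 0 0 0 0 0 0; 0 0 0 0 0 0 0; 0 0 0 0 0 0 0; 0 0 0 0 0 0 0", newtons=60)

```text
clock: 20.32
position: [0.6182, -0.0219, 0.0628]
ee_rot: [0.002, 0.65, 0.76, 0.001]
contact_force: [0.9, 0.8, -0.4]
width: 0.015
```

```bash
python3 - <<'E'
from h import *
go(.617,-.022,.062,98.9)
E
```

```text
clock 20.325 pos [ 0.6182 -0.0219  0.0628] q [-0.15  0.47  1.65 -0.    1.02 -0.3 ] F [ 0.9  0.8 -0.4] w 0.015
turn [ 0.23  0.09 -0.02] shift [ 0.0001 -0.0012  0.0008] in goal axes [ 0.0001 -0.0012  0.0008]
```

Call:
drive_tool(motion="0 0 4 0 0 0 0; 0 0 6 0 0 0 0; 0 0 6 0 0 0 0; 0 0 6 0 0 0 0; 0 0 0 0 0 0 0")

```text
clock: 20.95
position: [0.6184, -0.0219, 0.0629]
ee_rot: [0.002, 0.786, 0.618, 0.001]
contact_force: [1.1, -0.1, 0.3]
width: 0.015
```

```bash
python3 - <<'E'
from h import *
go(.618,-.022,.062,98.9)
E
```

```text
clock 20.95 pos [ 0.6184 -0.0219  0.0629] q [-0.15  0.47  1.65 -0.    1.02  0.09] F [ 1.1 -0.1  0.3] w 0.015
turn [  0.25   0.06 -22.57] shift [-0.0002 -0.0004  0.0009] in goal axes [ 0.     -0.0004  0.0009]
```

Call:
drive_tool(motion="0 0 5 0 0 0 0; 0 0 5 0 0 0 0; 0 0 5 0 0 0 0; 0 0 5 0 0 0 0; 0 0 5 0 0 0 0; 0 0 0 0 0 0 0")

```text
clock: 21.7
position: [0.6187, -0.0221, 0.0629]
ee_rot: [0.002, 0.901, 0.434, 0.002]
contact_force: [2.1, 0.0, 1.1]
width: 0.0149
```

```bash
python3 - <<'E'
from h import *
go(.618,-.022,.062,98.9)
print(get_state()['moment'])
E
```

```text
clock 21.7 pos [ 0.6187 -0.0221  0.0629] q [-0.15  0.47  1.65 -0.    1.02  0.53] F [2.1 0.  1.1] w 0.0149
turn [  0.28   0.05 -47.41] shift [-0.0004 -0.0006  0.0009] in goal axes [ 0.0002 -0.0006  0.0009]
[0.11973709 0.26066529 0.01430049]
```

Call:
drive_tool(motion="0 0 5 0 0 0 0; 0 0 5 0 0 0 0; 0 0 5 0 0 0 0; 0 0 5 0 0 0 0; 0 0 5 0 0 0 0; 0 0 5 0 0 0 0; 0 0 5 0 0 0 0; 0 0 0 0 0 0 0")

```text
clock: 22.7
position: [0.6189, -0.0224, 0.0629]
ee_rot: [0.003, 0.988, 0.151, 0.002]
contact_force: [1.3, -0.2, -0.4]
width: 0.0151
```

```bash
python3 - <<'E'
from h import *
go(.618,-.022,.062,98.9)
print(get_state()['moment'])
save('side','s11');save('wrist','w11')
E
```

```text
clock 22.7 pos [ 0.6189 -0.0224  0.0629] q [-0.15  0.47  1.65 -0.    1.02  1.12] F [ 1.3 -0.2 -0.4] w 0.0151
turn [  0.38   0.09 -81.5 ] shift [-0.0007 -0.0006  0.0009] in goal axes [ 0.0005 -0.0008  0.0009]
[0.37853946 0.33050284 0.25199754]
```

View pics/w11.png

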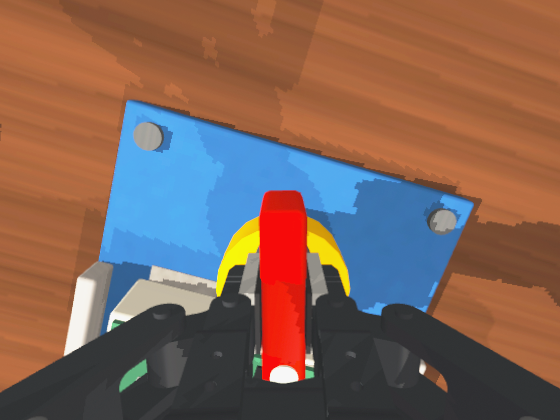

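Call:
drive_tool(motion="0 0 5 0 0 0 0; 0 0 4 0 0 0 0; 0 0 0 0 0 0 0; 0 0 0 0 0 0 50; 0 0 0 0 0 0 50; 0 0 0 0 0 0 50; 0 0 0 0 0 -0.03 50; 0 0 0 0 0 -0.05 50; 0 0 0 0 0 -0.05 50; 0 0 0 -0.03 0 -0.03 50; 0 0 0 -0.05 0 0 50; 0 0 0 0 0 0 50")

```text
clock: 24.3
position: [0.5367, -0.0343, 0.2273]
ee_rot: [0.003, 0.997, 0.076, 0.001]
contact_force: [0.8, 0.5, 0.2]
width: 0.0427
```

```bash
python3 - <<'E'
from h import *
go(.5,-.022,.24,0)
T=toolT(get_state());im,d=save('wrist','w12');P=cloud('wrist',d,T);hz=P[:,:,2]
np.save('pics/w12P.npy',P)
R=lambda m:cv2.minAreaRect((P[m][:,:2]*1000).astype(np.float32))
w=(abs(P[:,:,0]-.536)<.06)&(abs(P[:,:,1]+.023)<.08)
print('ridge',R(w&(hz>.08)&(hz<.1)&(P[:,:,0]<.56)),'unit',R(w&(hz>.049)&(hz<.07)))
w=(abs(P[:,:,0]-.617)<.05)&(abs(P[:,:,1]+.023)<.06)&(P[:,:,0]>.57)
print('handle',R(w&(hz>.085)&(hz<.1)))
print('stop',R((hz>.043)&(hz<.049)&(P[:,:,0]<.51)&(P[:,:,0]>.46)&(abs(P[:,:,1]+.023)<.08)))
E
```

```text
clock 24.3 pos [ 0.5367 -0.0343  0.2273] q [-0.19  0.22  1.59 -0.    1.33  1.23] F [0.8 0.5 0.2] w 0.0427
turn [ 0.29 -0.15  8.7 ] shift [-0.0343 -0.0176 -0.0128] in goal axes [-0.0367 -0.0123 -0.0127]
ridge ((529.532470703125, -16.99386215209961), (25.08376121520996, 89.92218780517578), 0.7181720733642578) unit ((524.831298828125, -17.010643005371094), (88.94485473632812, 129.00457763671875), 0.7808553576469421)
handle ((617.2757568359375, -21.526939392089844), (71.85075378417969, 15.69334888458252), 9.053030967712402)
stop ((484.9059753417969, -22.547103881835938), (49.85883712768555, 145.62229919433594), 0.06472184509038925)
```

View pics/w12.png

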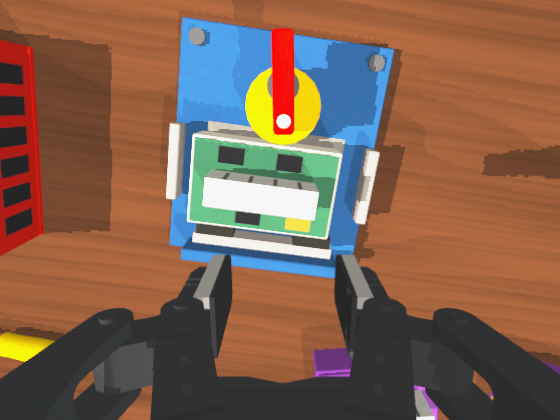

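```bash
python3 - <<'E'
from h import *
save('side','s13');save('top','t13'); go(.5,-.022,.24,0)
E
```

```text
clock 24.45 pos [ 0.5411 -0.0345  0.2272] q [-0.19  0.23  1.59 -0.    1.32  1.23] F [-0.1  0.3  0.5] w 0.0426
turn [ 0.32 -0.37  8.73] shift [-0.0387 -0.0185 -0.0132] in goal axes [-0.0411 -0.0125 -0.0128]
```

View pics/s13.png

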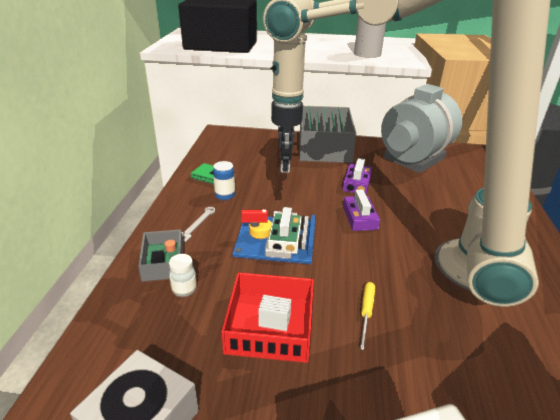

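View pics/t13.png

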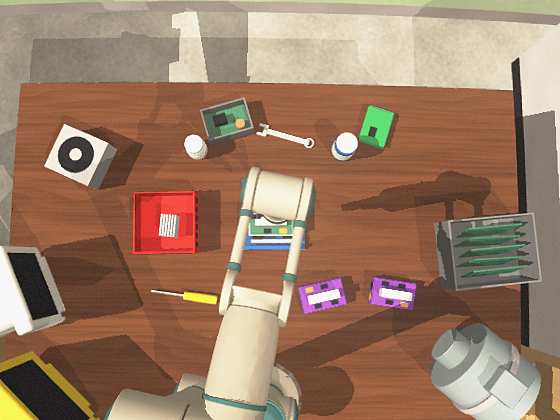

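The side view shows the heat sink in the basket (275,312), the unit clamped at (285,235), and the arm clear of everything. In the top view the screwdriver, wrench, jar and can are where they started.

```bash
python3 -c "
from rig import *
print(sign_off())"
```

```text
the job is handed in; nothing more can be done
None
```

The job is done and handed in at about 24.5 s of the 72 s allowed. The heat sink is in the red basket, and the white drive unit is clamped in the jig against both pads.

- **Heat sink:** I gripped it across its fins, set it down inside the basket and released it. Wrist and side pictures show it standing in the basket.
- **Unit placement:** It was set down within about 1 mm of the nest point. It touched the bed lightly; the wrist force stayed near the unit's own weight.
- **Clamping:** I turned the knob clockwise to about 1.76 rad. This moved the unit about 9.8 mm towards the pads: 5 mm to reach them and about 4.8 mm of give. By the stop's data that is about 16 N.
- **Last checks:** The unit lies square to the jig within about 0.2°. The arm is clear, about 0.23 m up, and no contact force showed. The screwdriver, wrench, jar and can look unmoved in the last pictures.

**Deviations:**
- Turning the knob also slid the unit about 6.5 mm sideways. By the guide spacing that leaves about 13 mm to the nearer guide.
- My last depth measurement of the stop bar came out unusable because it mixed in the unit's edges. The pad give is therefore worked out from how far the unit moved, not measured on the bar.

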